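# Lower the turned ball into the deep polishing box with its loading lift

### The job

Load the turned wooden ball into the deep plywood polishing box: roll it along the chute until it settles in the round hole of the raised lift bed, then press the red lever paddle smoothly all the way down until it snaps in and stays down by itself, so that the lift lowers the ball gently into the box. Do not bang or squeeze the ball, and leave the hammer, the sanding block and the glue bottle where they are.

Things in the scene. Friction and masses are not known exactly. Their poses are not given: they have to be found in the camera images.
- loading_lift: Plywood station fixed to the bench; its place and turn vary. Origin: on the bench under the centre of its open box; z up. Box 140 x 140 mm outside, walls 8 mm, rim 170 mm high. The chute comes to the box from station +y (see chute_end). The lever stands on the -y side in the plane y = -103 mm and points to station -x from a post (255 mm high) with its pivot at x = +95 mm, z = 158 mm.
- ball: Turned wooden ball, 80 mm diameter, about 0.18 kg, loose, with thin dark rings. Origin: its centre (207 mm above the bench on the chute). Its axes turn as it rolls.
- seat (a point): Where the ball's centre rests when it sits in the 50 mm round hole of the lift bed (wooden plate 116 x 112 mm). The bed carries a steel upstand, 50 mm high, on its far side, 56 mm past the hole's centre in station -y. The point moves with the bed: 195 mm above the bench raised, 95 mm lowered.
- paddle (a point): Middle of the upper face of the red paddle (62 mm along station y, 50 mm along the lever, 14 mm thick) at the end of the lever, 250 mm from the pivot. About 290 mm above the bench when raised, 57 mm when down. Press here from above.
- lever_pivot (a point): Pivot of the lever; its axis is parallel to station y. The paddle moves on an arc about it.
- lever (a joint): Lever angle in rad: 0 raised (28 degrees above level), grows as the paddle is pressed, 0.969 fully down (28 degrees below level). The bed goes down 100 mm with it. A spring strut pushes it back up with about 4 N at the paddle until about 0.82; past that it snaps on to the stop and stays.
- hammer: Hammer lying on the bench, 117 x 288 x 27 mm, loose bystander; origin under its centre.
- sanding_block: Brown sanding block, 64 x 107 x 32 mm, loose bystander; origin under its centre.
- glue_bottle: White glue bottle with red nozzle, 58 mm across, 162 mm tall, standing, loose bystander; origin at the centre of its underside.
- chute_end (a point): Middle of the chute's floor where it meets the box: station (0, +70, 167) mm. The level floor runs from here to station y = +240 mm, 75 mm wide between rails (tops 185 mm above the bench), with a low stop (top 178 mm) at the outer end. The ball goes along station -y, over the box wall, cut 1 mm lower than the floor here, on to the bed (top 166 mm).
Things that resemble listed ones, but are neither listed nor needed, are in the scene too. Of the things that look like the ball, the largest one is meant.

How it is judged (in metres and radians):
On the way, in this order (a step that is already met when the one before it is completed fails the run):
1. the ball lies at rest in the hole of the raised lift bed (distance between ball and seat below 0.01 m and value of joint lever below 0.1 rad and linear speed of ball below 0.03 m/s), for 0.2 s.
2. the lever is pressed down past its detent with the ball in the bed (value of joint lever above 0.91 rad and distance between ball and seat below 0.01 m), for 0.2 s.
At the end, for the whole second after the job is handed in: The lever stays down by itself (joint over 0.91 rad), and the ball lies at rest in the hole of the lowered bed, its centre within 10 mm of the seat point and less than 110 mm above the bench (all of step 2 and z of ball in the frame of loading_lift below 0.11 m and linear speed of ball below 0.03 m/s); the robot touches nothing.
It fails at once if the ball is banged, jammed or squeezed with more than 15 N (contact force between ball and anything else above 15 N).
It fails at once if the ball drops or is jerked (over 0.2 m/s) while the lever is off its raised position (value of joint lever above 0.1 rad and linear speed of ball above 0.2 m/s).
It fails at once if a bystander is moved more than 30 mm (distance of any of hammer, sanding_block, glue_bottle from where it was at the start of the episode above 0.03 m).
It also fails if it takes over 54 s, if anything falls off the work surface, if the arm or the gripper's body presses on something with over 40 N, if the wrist force passes 120 N, or if a joint passes its speed limit or range.

### The arm

A 7-joint arm with a two-finger parallel gripper is mounted at the origin on a cart in front of the work surface, level with it; the furniture and walls round the work are solid. World frame = base frame: x ahead of the robot, y to its left, z up, the work surface at z = 0. Lengths are in mm, angles in rad, forces in N, time in s.
With the tool pointing down it reaches from about 400 to 875 mm from the base axis. Payload 4.4 kg.
Tool frame: the origin (TCP) lies at the very end of the fingers, on their centre line; the grasp point (between the pads) lies 19 mm behind it; z points along the fingers, y is the direction in which the jaws open and shut (so a half turn about z gives the same grasp; the last joint's range is limited). The gripper opens to 85 mm and grips with 20 to 120 N. Pads are 22 mm wide; open, the fingers measure 114 mm over their backs; the gripper's body (76 mm by 85 mm) begins 54 mm behind the grasp point. The pads swing forward as they close: fully open they stand 13 mm farther back than shut.
Start: joints at [1.047, 0.628, 0.038, 1.517, -0.027, 0.996, -0.02], TCP at [287.312, -583.069, 231.313] pointing down, gripper open.
Joint ranges: [-3.06, 3.06], [-0.37, 2.12], [-1.25, 1.32], [0.18, 2.47], [-1.1, 4.24], [0.23, 1.98], [-2.94, 2.94]. Speed limits (rad/s): [2.57, 2.57, 3.14, 3.14, 3.14, 3.14, 3.14].

### API

Orientations are given as [roll, pitch, yaw] about the fixed x, y, z axes, in that order (R = Rz(yaw) Ry(pitch) Rx(roll)).
In Python, from cell import read_state, get_image, calibration, finish_job gives the robot as it stands. The module is installed in compiled form; this text tells all that it offers.
- The arm moves only by the tool apply_moves, never from a script. Its argument "increments" is a list of rows, each an object of numbers: "tx", "ty", "tz": the shift along the world's x, y, z in m; "rx", "ry", "rz": the turn, a rotation vector about the world's x, y, z in units of 5 degrees (1.0 is 5 degrees); "claw": the finger opening in m, from 0 to 0.0854. In form: [{"tx": .., "ty": .., "tz": .., "rx": .., "ry": .., "rz": .., "claw": ..}, ...]. A call has 1 to 12 rows; each row is the pose to reach, as a shift and turn from the pose commanded when the call began; what a row does not reach only later rows make up. A row lasts 1/10 s, in which the tool goes at most 50 mm and 8.59 degrees, less where a joint would pass 70% of its speed; a pose out of reach is approached as far as the arm can. A call with a gripper value outside its range is refused whole. The fingers move at their own pace and stop on an object; the grip force is fixed at half the most. Time passes only in rows, so rows that repeat a pose let the fingers close. It gives the time, the measured TCP pose, the force and the opening at its end, in the units of the state.
- read_state(): the state, without advancing time (a new reading comes with each control period).
- get_image(name): name is "scene" or "top" or "wrist"; returns the picture (480x640x3 uint8, red, green, blue); there is no depth.
- calibration(name): a dict with "camera_matrix" (3x3 intrinsics, pixels), "origin" and "attitude" of the camera in the world. Camera axes: x right, y up, looking along -z (the intrinsics and any distortion apply to the point x, -y, -z); pixel columns grow to the right and rows downward; lengths in mm; the calibration is good to about 2 mm. The wrist camera is an equidistant fisheye: a pixel r from the principal point sees the ray r / f radians off the axis. A picture is of the moment at which its call begins: read the wrist's pose just before it. calibration takes no time and is no camera call; for the wrist camera it gives the pose at the moment of the call.
- finish_job(): hands the job in, once; it reports no verdict.
The state is a dict: "clock": time; "qpos": joint angles; "qd": joint speeds; "tau": joint torques, N m; "eef_pos": TCP position; "tool_rot": TCP orientation; "force": force on the tool from outside, world axes, zero at the start; "torque": the same for the moment, N m; "width": finger opening in mm.
Only numpy, scipy, OpenCV 4.12 (cv2) and the standard library are available. Lean on these libraries where they do the work, as an engineer would, in place of code of your own. Each camera call takes 0.05 s, during which the arm holds its last target. There are 200 camera calls.

## Working session

There is one attempt and no reset: what is moved stays moved. The work goes in short steps, Python scripts to look and compute and a tool call to move; the robot and the scene stay as the last step left them, time stands still between calls to the robot, and variables do not carry over. Pictures are saved under pics/ and viewed, about 8 in all and at most 12, crops included, and the job is handed in when it is done.

Besides the shell and the picture viewer there is one more tool, called after "Request:" as name(argument=value, ...) on one line, values as JSON. apply_moves: Moves the arm, as the interface text tells. Its arguments: {"type":"object","properties":{"increments":{"type":"array"}},"required":["increments"]}

```bash
mkdir -p pics
python3 - <<'E'
from cell import *
import cv2,numpy as np
s=read_state();print(s['clock'],s['eef_pos'],s['tool_rot'],s['width'])
for n in("scene","top"):
    im=get_image(n);cv2.imwrite(f"pics/{n}0.png",im[:,:,::-1]);c=calibration(n);print(n,{k:np.round(v,4).tolist() if not isinstance(v,str) else v for k,v in c.items()})
E
```

```text
0.0 [ 286.99481367 -582.48511639  230.38417111] [-3.13963854e+00  5.62703588e-05  4.57763668e-01] 85.58848972557723
scene {'camera_matrix': [[549.076, 0.0, 329.443], [0.0, 549.076, 241.6669], [0.0, 0.0, 1.0]], 'origin': [153.3543, 526.2609, 1178.2039], 'attitude': [0.687, -0.0079, -2.6246]}
top {'camera_matrix': [[531.5377, 0.0, 318.9327], [0.0, 531.5377, 244.0085], [0.0, 0.0, 1.0]], 'origin': [438.5281, -210.223, 1322.8086], 'attitude': [0.1031, 0.0045, -1.5535]}
```

View pics/scene0.png

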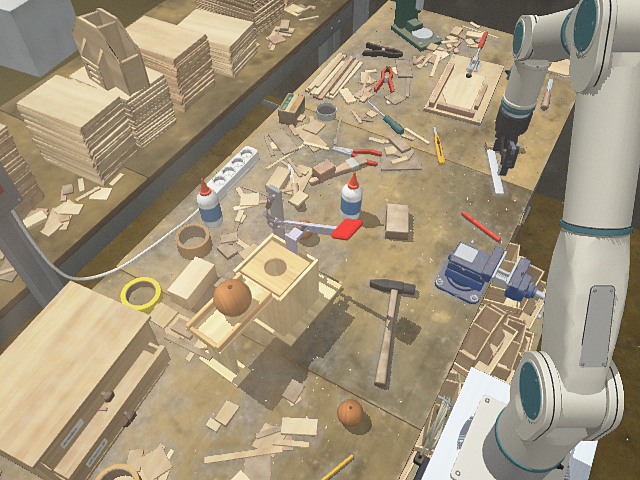

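View pics/top0.png

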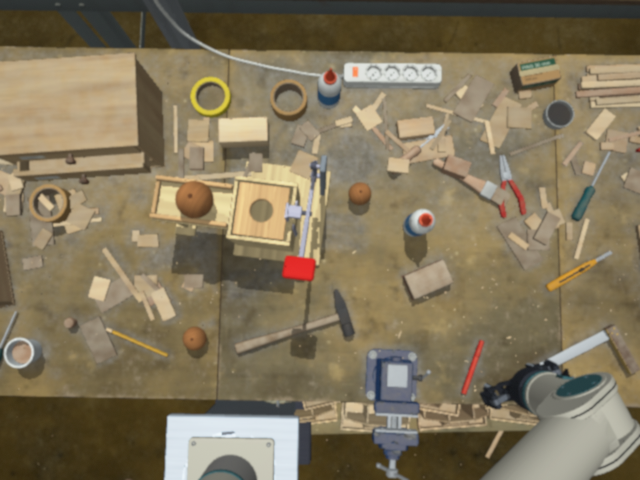

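The top view shows three candidates for the ball:
- the ball on the chute: top (194,199), scene (232,297)
- a smaller ball on the bench: top (194,338), scene (350,413)
- a smaller ball on the bench: top (360,193)

The chute ball is by far the largest and is the one resting on the chute, so it fits. The red paddle is at top (299,268), scene (347,229). The bed hole is at top (261,210), scene (275,267).

```bash
cat > h.py <<'E'
from cell import *
import cv2,numpy as np
from scipy.spatial.transform import Rotation as R
def ray(n,uv):
    c=calibration(n);K=np.array(c['camera_matrix']);p=np.linalg.inv(K)@[*uv,1]
    d=R.from_euler('xyz',c['attitude']).as_matrix()@[p[0],-p[1],-p[2]]
    return np.array(c['origin']),d/np.linalg.norm(d)
def tri(a,b):
    (o1,d1),(o2,d2)=ray('scene',a),ray('top',b)
    A=np.c_[d1,-d2];t=np.linalg.lstsq(A,o2-o1,rcond=None)[0]
    p,q=o1+t[0]*d1,o2+t[1]*d2
    return (p+q)/2,np.linalg.norm(p-q)
def plane(n,uv,z):
    o,d=ray(n,uv);return o+d*(z-o[2])/d[2]
def proj(n,P):
    c=calibration(n);K=np.array(c['camera_matrix']);q=R.from_euler('xyz',c['attitude']).as_matrix().T@(np.array(P)-c['origin'])
    u=K@[q[0],-q[1],-q[2]];return u[:2]/u[2]
def blob(im,box,lo,hi):
    x0,y0,x1,y1=box;h=cv2.cvtColor(im[y0:y1,x0:x1],cv2.COLOR_BGR2HSV)
    m=cv2.morphologyEx(cv2.inRange(h,np.array(lo),np.array(hi)),cv2.MORPH_OPEN,np.ones((3,3)))
    c=max(cv2.findContours(m,0,2)[0],key=cv2.contourArea);(u,v),r=cv2.minEnclosingCircle(c);M=cv2.moments(c)
    return np.array([M['m10']/M['m00']+x0,M['m01']/M['m00']+y0]),r,cv2.contourArea(c)
E
python3 - <<'E'
from h import *
s,t=cv2.imread('pics/scene0.png'),cv2.imread('pics/top0.png')
B=[(s,(205,270,260,325)),(t,(170,175,218,222))]
b=[blob(i,x,(3,110,40),(14,255,255)) for i,x in B];print(b,tri(b[0][0],b[1][0]))
p=[blob(s,(325,212,370,245),(0,190,90),(5,255,255)),blob(t,(275,250,325,285),(0,190,90),(5,255,255))];print(p,tri(p[0][0],p[1][0]))
print('px hsv',cv2.cvtColor(t,cv2.COLOR_BGR2HSV)[[210,210,195],[261,240,194]])
a=cv2.resize(t[150:290,140:340],None,fx=4,fy=4,interpolation=2);cv2.imwrite('pics/ct.png',a)
a=cv2.resize(s[170:370,170:370],None,fx=3,fy=3,interpolation=2);cv2.imwrite('pics/cs.png',a)
E
```

```text
[(array([229.16435432, 292.56456777]), 18.60117530822754, 468.5), (array([193.84869721, 198.94896676]), 18.00766944885254, 927.5)] (array([646.14345264,  63.21086781, 219.86325846]), np.float64(5.727588517543481))Traceback (most recent call last):
  File "<stdin>", line 5, in <module>
  File "h.py", line 21, in blob
    c=max(cv2.findContours(m,0,2)[0],key=cv2.contourArea);(u,v),r=cv2.minEnclosingCircle(c);M=cv2.moments(c)
ValueError: max() iterable argument is empty
```

Run:
```python
from h import *
s,t=cv2.imread('pics/scene0.png'),cv2.imread('pics/top0.png')
for i in(s,t): print(cv2.cvtColor(i,cv2.COLOR_BGR2HSV)[(229,300,285,312) if i is s else (268,198,210,190),(347,232,222,240) if i is s else (299,194,261,194)].tolist())
a=cv2.resize(t[150:290,140:340],None,fx=4,fy=4,interpolation=2);cv2.imwrite('pics/ct.png',a)
a=cv2.resize(s[170:370,170:370],None,fx=3,fy=3,interpolation=2);cv2.imwrite('pics/cs.png',a)
b=[blob(s,(205,270,260,325),(0,125,30),(16,255,255)),blob(t,(170,175,218,222),(0,110,30),(16,255,255))];print(b,tri(b[0][0],b[1][0]))
def red(i,bx): return blob(cv2.cvtColor(cv2.cvtColor(i,cv2.COLOR_BGR2RGB),cv2.COLOR_RGB2BGR)[:,:,::-1].copy(),bx,(112,180,90),(128,255,255))
p=[red(s,(325,212,370,245)),red(t,(275,250,325,285))];print(p,tri(p[0][0],p[1][0]))
```

```text
[[1, 185, 242], [14, 131, 183], [14, 132, 215], [14, 121, 131]]
[[0, 207, 229], [14, 147, 161], [22, 82, 140], [14, 146, 173]]
[(array([226.78027211, 292.31258503]), 16.985387802124023, 490.0), (array([193.94236684, 198.77513356]), 18.949386596679688, 1029.5)] (array([648.76078873,  64.2674282 , 219.3383555 ]), np.float64(10.382640865753771))
[(array([346.44094923, 227.84161148]), 16.324926376342773, 302.0), (array([298.45748438, 268.08530291]), 17.219274520874023, 613.5)] (array([ 497.0338998 , -164.81216214,  285.98938763]), np.float64(1.5199143850231098))
```

View pics/ct.png

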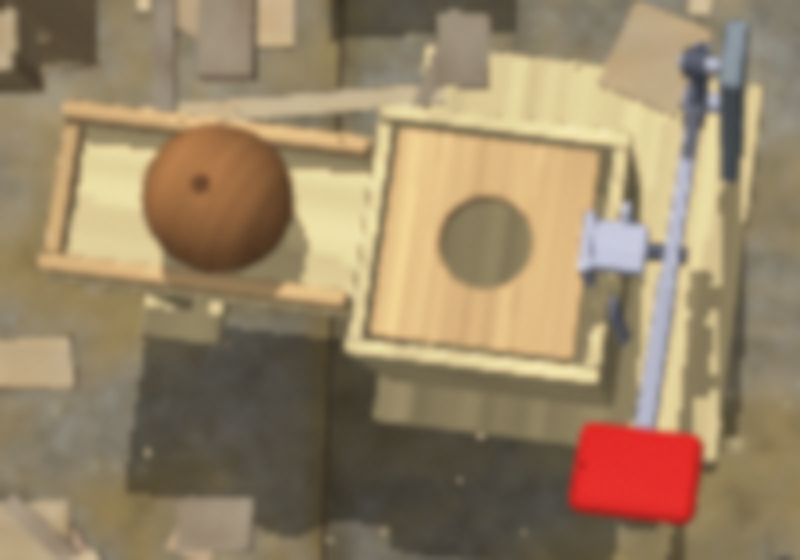

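View pics/cs.png

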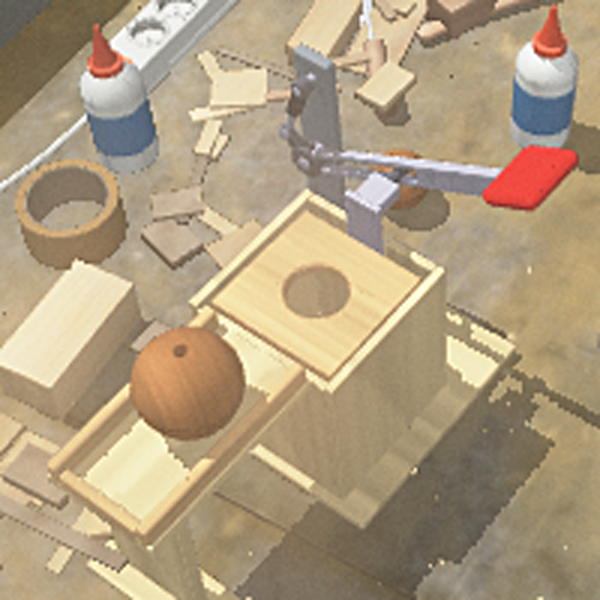

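The crops confirm the large ball on the chute: its centre is at scene (232.5,297.7) and top (194.1,199.4). The hole is at scene (275.7,267) and top (261.2,210.2). The lever is raised.

Run:
```python
from h import *
np.set_printoptions(precision=1,suppress=True)
b,e=tri((232.5,297.7),(194.1,199.4));print('ball',b,e)
h,e=tri((275.7,267),(261.2,210.2));print('hole',h,e, plane('top',(261.2,210.2),166),plane('scene',(275.7,267),166))
f=lambda u,v:plane('top',(u/4+140-.4,v/4+150-.4),170)
c=[f(383,105),f(630,132),f(600,384),f(347,352)];o=np.mean(c,0)
print('box',o,[np.linalg.norm(c[i]-c[i-1]) for i in range(4)])
d=(c[0]-c[1])+(c[3]-c[2]);x=(c[0]-c[3])+(c[1]-c[2])
yaw=[np.degrees(np.arctan2(-d[0],d[1])),np.degrees(np.arctan2(x[1],x[0]))]
v=b-h;print('yaw',yaw,'ball-hole',np.degrees(np.arctan2(-v[0],v[1])),np.hypot(*v[:2]))
e1,e2=f(68,104),f(40,262)
for y in np.radians([np.mean(yaw)]):
    M=R.from_euler('z',y).as_matrix()
    hz=plane('top',(261.2,210.2),166)
    for n,p in(('paddle',[-125.7,-103,290]),('piv',[95,-103,158]),('chute',[0,70,167])):print(n,M@p+[hz[0],hz[1],0])
    print('ball in st',M.T@(b-[hz[0],hz[1],0]))
```

```text
ball [644.1  64.3 205.2] 2.5330660346070237
hole [630.  -74.6 161.7] 3.1854144714637536 [630.8 -74.4 166. ] [626.4 -72.4 166. ]
box [630.1 -76.9 170. ] [np.float64(138.54297390598614), np.float64(137.49676776403257), np.float64(140.63071513600687), np.float64(139.44737093815067)]
yaw [np.float64(-5.844348073221943), np.float64(-5.844000614658356)] ball-hole -5.765185943478887 139.6128777103219
paddle [ 495.3 -164.1  290. ]
piv [ 714.8 -186.6  158. ]
chute [637.9  -4.8 167. ]
ball in st [ -0.9 139.4 205.2]
```

The hole, box, ball and paddle agree: station origin (629.5, -75), yaw -5.84°. The ball is at station (-1, 139, 205), and its height agrees with 207. The triangulated paddle (497,-165,286) matches the model (495,-164,290). Next I move above a spot behind the ball with the fingers closed.

Request:
apply_moves(increments=[{"tz": 0.05, "claw": 0.0}, {"tz": 0.1, "claw": 0.0}, {"tx": 0.02, "ty": 0.04, "tz": 0.13, "rz": -1, "claw": 0.0}, {"tx": 0.364, "ty": 0.73, "tz": 0.13, "rz": -6.4, "claw": 0.0}, {"tx": 0.364, "ty": 0.73, "tz": 0.13, "rz": -6.4, "claw": 0.0}, {"tx": 0.364, "ty": 0.73, "tz": 0.13, "rz": -6.4, "claw": 0.0}, {"tx": 0.364, "ty": 0.73, "tz": 0.13, "rz": -6.4, "claw": 0.0}, {"tx": 0.364, "ty": 0.73, "tz": 0.13, "rz": -6.4, "claw": 0.0}, {"tx": 0.364, "ty": 0.73, "tz": 0.13, "rz": -6.4, "claw": 0.0}, {"tx": 0.364, "ty": 0.73, "tz": 0.13, "rz": -6.4, "claw": 0.0}, {"tx": 0.364, "ty": 0.73, "tz": 0.13, "rz": -6.4, "claw": 0.0}, {"tx": 0.364, "ty": 0.73, "tz": 0.13, "rz": -6.4, "claw": 0.0}])

```text
$.increments[0]: bad value
```

Request:
apply_moves(increments=[{"tx": 0, "ty": 0, "tz": 0.05, "rx": 0, "ry": 0, "rz": 0, "claw": 0.0}])

```text
clock: 0.2
eef_pos: [285.3, -578.7, 274.4]
tool_rot: [-3.126, 0.0, 0.458]
force: [0.5, -0.6, -1.2]
width: 72.9
```

Request:
apply_moves(increments=[{"tx": 0, "ty": 0, "tz": 0.05, "rx": 0, "ry": 0, "rz": 0, "claw": 0.0}, {"tx": 0.364, "ty": 0.73, "tz": 0.08, "rx": 0, "ry": 0, "rz": -6.4, "claw": 0.0}, {"tx": 0.364, "ty": 0.73, "tz": 0.08, "rx": 0, "ry": 0, "rz": -6.4, "claw": 0.0}, {"tx": 0.364, "ty": 0.73, "tz": 0.08, "rx": 0, "ry": 0, "rz": -6.4, "claw": 0.0}, {"tx": 0.364, "ty": 0.73, "tz": 0.08, "rx": 0, "ry": 0, "rz": -6.4, "claw": 0.0}, {"tx": 0.364, "ty": 0.73, "tz": 0.08, "rx": 0, "ry": 0, "rz": -6.4, "claw": 0.0}, {"tx": 0.364, "ty": 0.73, "tz": 0.08, "rx": 0, "ry": 0, "rz": -6.4, "claw": 0.0}, {"tx": 0.364, "ty": 0.73, "tz": 0.08, "rx": 0, "ry": 0, "rz": -6.4, "claw": 0.0}])

```text
clock: 1.0
eef_pos: [443.8, -267.9, 344.1]
tool_rot: [-3.141, 0.0, -0.101]
force: [0.4, 0.4, -0.2]
width: -0.2
```

Request:
apply_moves(increments=[{"tx": 0.2075, "ty": 0.409, "tz": 0.01, "rx": 0, "ry": 0, "rz": 0, "claw": 0.0}, {"tx": 0.2075, "ty": 0.409, "tz": 0.01, "rx": 0, "ry": 0, "rz": 0, "claw": 0.0}, {"tx": 0.2075, "ty": 0.409, "tz": 0.01, "rx": 0, "ry": 0, "rz": 0, "claw": 0.0}, {"tx": 0.2075, "ty": 0.409, "tz": 0.01, "rx": 0, "ry": 0, "rz": 0, "claw": 0.0}, {"tx": 0.2075, "ty": 0.409, "tz": 0.01, "rx": 0, "ry": 0, "rz": 0, "claw": 0.0}, {"tx": 0.2075, "ty": 0.409, "tz": 0.01, "rx": 0, "ry": 0, "rz": 0, "claw": 0.0}, {"tx": 0.2075, "ty": 0.409, "tz": 0.01, "rx": 0, "ry": 0, "rz": 0, "claw": 0.0}, {"tx": 0.2075, "ty": 0.409, "tz": 0.01, "rx": 0, "ry": 0, "rz": 0, "claw": 0.0}, {"tx": 0.2075, "ty": 0.409, "tz": 0.01, "rx": 0, "ry": 0, "rz": 0, "claw": 0.0}, {"tx": 0.2075, "ty": 0.409, "tz": 0.01, "rx": 0, "ry": 0, "rz": 0, "claw": 0.0}, {"tx": 0.2075, "ty": 0.409, "tz": 0.01, "rx": 0, "ry": 0, "rz": 0, "claw": 0.0}])

```text
clock: 2.1
eef_pos: [650.6, 141.6, 352.7]
tool_rot: [-3.141, 0.002, -0.097]
force: [-0.2, -0.5, -0.5]
width: 0.2
```

Request:
apply_moves(increments=[{"tx": 0, "ty": 0, "tz": -0.04, "rx": 0, "ry": 0, "rz": 0, "claw": 0.0}, {"tx": 0, "ty": 0, "tz": -0.08, "rx": 0, "ry": 0, "rz": 0, "claw": 0.0}, {"tx": 0, "ty": 0, "tz": -0.12, "rx": 0, "ry": 0, "rz": 0, "claw": 0.0}, {"tx": 0, "ty": 0, "tz": -0.14, "rx": 0, "ry": 0, "rz": 0, "claw": 0.0}, {"tx": 0, "ty": 0, "tz": -0.154, "rx": 0, "ry": 0, "rz": 0, "claw": 0.0}, {"tx": 0, "ty": 0, "tz": -0.154, "rx": 0, "ry": 0, "rz": 0, "claw": 0.0}])

```text
clock: 2.7
eef_pos: [649.6, 136.8, 198.6]
tool_rot: [3.139, 0.003, -0.103]
force: [-0.6, -0.4, 0.8]
width: 0.3
```

Run:
```python
from h import *
s=get_image('scene')[:,:,::-1];t=get_image('top')[:,:,::-1]
a=np.hstack([cv2.resize(s[200:370,170:370],(400,340)),cv2.resize(t[140:310,130:330],(400,340))]);cv2.imwrite('pics/1.png',a)
```

```text
(no output)
```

View pics/1.png

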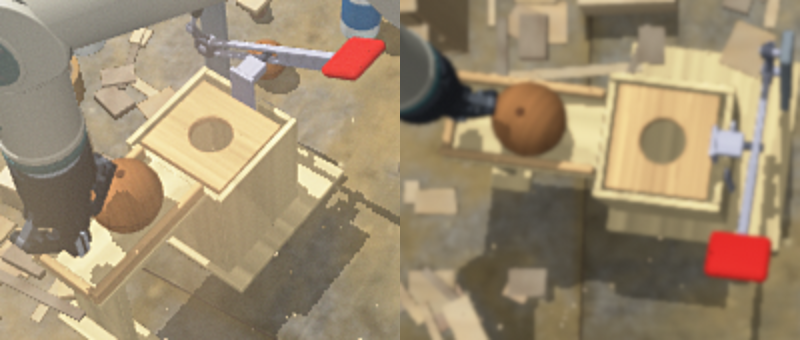

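Request:
apply_moves(increments=[{"tx": -0.0003, "ty": -0.003, "tz": 0, "rx": 0, "ry": 0, "rz": 0, "claw": 0.0}, {"tx": -0.0006, "ty": -0.006, "tz": 0, "rx": 0, "ry": 0, "rz": 0, "claw": 0.0}, {"tx": -0.0008, "ty": -0.008, "tz": 0, "rx": 0, "ry": 0, "rz": 0, "claw": 0.0}, {"tx": -0.001, "ty": -0.01, "tz": 0, "rx": 0, "ry": 0, "rz": 0, "claw": 0.0}, {"tx": -0.0012, "ty": -0.012, "tz": 0, "rx": 0, "ry": 0, "rz": 0, "claw": 0.0}, {"tx": -0.0014, "ty": -0.014, "tz": 0, "rx": 0, "ry": 0, "rz": 0, "claw": 0.0}, {"tx": -0.0016, "ty": -0.016, "tz": 0, "rx": 0, "ry": 0, "rz": 0, "claw": 0.0}, {"tx": -0.0018, "ty": -0.018, "tz": 0, "rx": 0, "ry": 0, "rz": 0, "claw": 0.0}, {"tx": -0.002, "ty": -0.02, "tz": 0, "rx": 0, "ry": 0, "rz": 0, "claw": 0.0}, {"tx": -0.0022, "ty": -0.022, "tz": 0, "rx": 0, "ry": 0, "rz": 0, "claw": 0.0}, {"tx": -0.0025, "ty": -0.024, "tz": 0, "rx": 0, "ry": 0, "rz": 0, "claw": 0.0}, {"tx": -0.0027, "ty": -0.026, "tz": 0, "rx": 0, "ry": 0, "rz": 0, "claw": 0.0}])

```text
clock: 4.0
eef_pos: [648.2, 112.8, 200.2]
tool_rot: [-3.142, -0.0, -0.101]
force: [0.1, 0.0, 0.1]
width: -0.1
```

```bash
cat >> h.py <<'E'
def ballst(n='top',box=(165,170,290,240)):
    t=get_image('top')[:,:,::-1].copy();b=blob(t,box,(0,110,30),(16,255,255))
    p=plane('top',b[0],205);M=R.from_euler('z',-5.84,degrees=True).as_matrix()
    s=read_state();q=np.array(s['eef_pos'])
    print('blob',b,'ball st',M.T@(p-[629.5,-75,0]),'tcp st',M.T@(q-[629.5,-75,0]),s['force'],s['clock']);return t
E
python3 - <<'E'
from h import *
np.set_printoptions(precision=1,suppress=True)
cv2.imwrite('pics/2.png',ballst())
E
```

```text
blob (array([197.6, 200.1]), 18.93518829345703, 865.0) ball st [  0.9 133.1 205. ] tcp st [ -0.5 188.2 200.2] [-0.3 -0.1 -0. ] 4.05
```

Request:
apply_moves(increments=[{"tx": -0.0003, "ty": -0.0025, "tz": 0, "rx": 0, "ry": 0, "rz": 0, "claw": 0.0}, {"tx": -0.0006, "ty": -0.0055, "tz": 0, "rx": 0, "ry": 0, "rz": 0, "claw": 0.0}, {"tx": -0.0009, "ty": -0.0085, "tz": 0, "rx": 0, "ry": 0, "rz": 0, "claw": 0.0}, {"tx": -0.0012, "ty": -0.0115, "tz": 0, "rx": 0, "ry": 0, "rz": 0, "claw": 0.0}, {"tx": -0.0015, "ty": -0.0145, "tz": 0, "rx": 0, "ry": 0, "rz": 0, "claw": 0.0}, {"tx": -0.0018, "ty": -0.0175, "tz": 0, "rx": 0, "ry": 0, "rz": 0, "claw": 0.0}, {"tx": -0.0021, "ty": -0.0205, "tz": 0, "rx": 0, "ry": 0, "rz": 0, "claw": 0.0}, {"tx": -0.0024, "ty": -0.0235, "tz": 0, "rx": 0, "ry": 0, "rz": 0, "claw": 0.0}, {"tx": -0.0027, "ty": -0.0265, "tz": 0, "rx": 0, "ry": 0, "rz": 0, "claw": 0.0}, {"tx": -0.003, "ty": -0.0295, "tz": 0, "rx": 0, "ry": 0, "rz": 0, "claw": 0.0}, {"tx": -0.0033, "ty": -0.0325, "tz": 0, "rx": 0, "ry": 0, "rz": 0, "claw": 0.0}, {"tx": -0.0036, "ty": -0.0355, "tz": 0, "rx": 0, "ry": 0, "rz": 0, "claw": 0.0}])

```text
clock: 5.25
eef_pos: [644.6, 77.2, 200.2]
tool_rot: [-3.142, -0.0, -0.101]
force: [0.0, 0.2, 0.5]
width: -0.2
```

Request:
apply_moves(increments=[{"tx": -0.0003, "ty": -0.003, "tz": 0, "rx": 0, "ry": 0, "rz": 0, "claw": 0.0}, {"tx": -0.0006, "ty": -0.006, "tz": 0, "rx": 0, "ry": 0, "rz": 0, "claw": 0.0}, {"tx": -0.0009, "ty": -0.009, "tz": 0, "rx": 0, "ry": 0, "rz": 0, "claw": 0.0}, {"tx": -0.0012, "ty": -0.012, "tz": 0, "rx": 0, "ry": 0, "rz": 0, "claw": 0.0}, {"tx": -0.0015, "ty": -0.015, "tz": 0, "rx": 0, "ry": 0, "rz": 0, "claw": 0.0}, {"tx": -0.0018, "ty": -0.018, "tz": 0, "rx": 0, "ry": 0, "rz": 0, "claw": 0.0}, {"tx": -0.0021, "ty": -0.021, "tz": 0, "rx": 0, "ry": 0, "rz": 0, "claw": 0.0}, {"tx": -0.0024, "ty": -0.024, "tz": 0, "rx": 0, "ry": 0, "rz": 0, "claw": 0.0}, {"tx": -0.0027, "ty": -0.027, "tz": 0, "rx": 0, "ry": 0, "rz": 0, "claw": 0.0}, {"tx": -0.003, "ty": -0.03, "tz": 0, "rx": 0, "ry": 0, "rz": 0, "claw": 0.0}])

```text
clock: 6.25
eef_pos: [641.6, 47.2, 200.2]
tool_rot: [3.142, -0.0, -0.101]
force: [-0.7, -0.1, 0.8]
width: -0.1
```

Run:
```python
from h import *
np.set_printoptions(precision=1,suppress=True)
cv2.imwrite('pics/3.png',ballst());ballst()
```

```text
blob (array([229.1, 203.9]), 19.042156219482422, 833.0) ball st [  0.6  65.3 205. ] tcp st [ -0.4 121.9 200.2] [-0.4 -0.6  0. ] 6.3
blob (array([229.7, 203.9]), 19.19689178466797, 840.5) ball st [  0.9  63.9 205. ] tcp st [ -0.4 122.2 200.2] [0.3 0.4 0.5] 6.35
```

Request:
apply_moves(increments=[{"tx": -0.0003, "ty": -0.0025, "tz": 0, "rx": 0, "ry": 0, "rz": 0, "claw": 0.0}, {"tx": -0.0006, "ty": -0.0055, "tz": 0, "rx": 0, "ry": 0, "rz": 0, "claw": 0.0}, {"tx": -0.0009, "ty": -0.0085, "tz": 0, "rx": 0, "ry": 0, "rz": 0, "claw": 0.0}, {"tx": -0.0012, "ty": -0.0115, "tz": 0, "rx": 0, "ry": 0, "rz": 0, "claw": 0.0}, {"tx": -0.0015, "ty": -0.0145, "tz": 0, "rx": 0, "ry": 0, "rz": 0, "claw": 0.0}, {"tx": -0.0018, "ty": -0.0175, "tz": 0, "rx": 0, "ry": 0, "rz": 0, "claw": 0.0}, {"tx": -0.0021, "ty": -0.0205, "tz": 0, "rx": 0, "ry": 0, "rz": 0, "claw": 0.0}, {"tx": -0.0024, "ty": -0.0235, "tz": 0, "rx": 0, "ry": 0, "rz": 0, "claw": 0.0}, {"tx": -0.0027, "ty": -0.0265, "tz": 0, "rx": 0, "ry": 0, "rz": 0, "claw": 0.0}, {"tx": -0.003, "ty": -0.0295, "tz": 0, "rx": 0, "ry": 0, "rz": 0, "claw": 0.0}])

```text
clock: 7.35
eef_pos: [638.6, 17.7, 200.2]
tool_rot: [-3.142, -0.0, -0.101]
force: [-0.2, -1.2, 0.6]
width: 0.2
```

Run:
```python
from h import *
np.set_printoptions(precision=1,suppress=True)
cv2.imwrite('pics/4.png',ballst());ballst()
```

```text
blob (array([259.2, 207.9]), 18.829530715942383, 1045.0) ball st [ -0.4   0.4 205. ] tcp st [ -0.4  92.3 200.2] [-0.2 -0.3  0.6] 7.4
blob (array([259.1, 207.9]), 18.867908477783203, 1046.0) ball st [ -0.3   0.5 205. ] tcp st [ -0.4  92.6 200.2] [-0.6  0.1  0.4] 7.45
```

Ball is seated at station (-0.4, 0.4), at rest in both frames. I now retract up and go above the paddle.

Request:
apply_moves(increments=[{"tx": 0, "ty": 0.02, "tz": 0.01, "rx": 0, "ry": 0, "rz": 0, "claw": 0.0}, {"tx": 0, "ty": 0.02, "tz": 0.05, "rx": 0, "ry": 0, "rz": 0, "claw": 0.0}, {"tx": 0, "ty": 0.02, "tz": 0.1, "rx": 0, "ry": 0, "rz": 0, "claw": 0.0}, {"tx": 0, "ty": 0.02, "tz": 0.15, "rx": 0, "ry": 0, "rz": 0, "claw": 0.0}, {"tx": -0.03, "ty": -0.02, "tz": 0.15, "rx": 0, "ry": 0, "rz": 0, "claw": 0.0}, {"tx": -0.06, "ty": -0.06, "tz": 0.15, "rx": 0, "ry": 0, "rz": 0, "claw": 0.0}, {"tx": -0.09, "ty": -0.1, "tz": 0.15, "rx": 0, "ry": 0, "rz": 0, "claw": 0.0}, {"tx": -0.12, "ty": -0.14, "tz": 0.15, "rx": 0, "ry": 0, "rz": 0, "claw": 0.0}, {"tx": -0.1425, "ty": -0.182, "tz": 0.15, "rx": 0, "ry": 0, "rz": 0, "claw": 0.0}, {"tx": -0.1425, "ty": -0.182, "tz": 0.13, "rx": 0, "ry": 0, "rz": 0, "claw": 0.0}, {"tx": -0.1425, "ty": -0.182, "tz": 0.11, "rx": 0, "ry": 0, "rz": 0, "claw": 0.0}, {"tx": -0.1425, "ty": -0.182, "tz": 0.11, "rx": 0, "ry": 0, "rz": 0, "claw": 0.0}])

```text
clock: 8.65
eef_pos: [494.3, -163.8, 308.3]
tool_rot: [-3.141, 0.005, -0.101]
force: [-0.5, 1.5, 0.0]
width: 0.1
```

Run:
```python
from h import *
np.set_printoptions(precision=1,suppress=True)
t=ballst();s=get_image('scene')[:,:,::-1]
a=np.hstack([cv2.resize(s[170:340,200:400],(400,340)),cv2.resize(t[150:320,180:380],(400,340))]);cv2.imwrite('pics/5.png',a)
piv=np.array([95,-103,158]);M=R.from_euler('z',-5.84,degrees=True).as_matrix()
for q in np.radians(np.arange(28,-29,-4)):
    p=piv+[-250*np.cos(q),0,250*np.sin(q)];print(round(np.degrees(q)),M@p+[629.5,-75,0])
```

```text
blob (array([257. , 203.8]), 18.803133010864258, 731.0) ball st [  7.9   6.2 205. ] tcp st [-124.4 -101.9  309.6] [ 0.9 -0.2 -0.2] 8.7
28 [ 493.9 -164.7  275.4]
24 [ 486.3 -163.9  259.7]
20 [ 479.8 -163.2  243.5]
16 [ 474.5 -162.7  226.9]
12 [ 470.3 -162.2  210. ]
8 [ 467.2 -161.9  192.8]
4 [ 465.4 -161.8  175.4]
0 [ 464.8 -161.7  158. ]
-4 [ 465.4 -161.8  140.6]
-8 [ 467.2 -161.9  123.2]
-12 [ 470.3 -162.2  106. ]
-16 [ 474.5 -162.7   89.1]
-20 [ 479.8 -163.2   72.5]
-24 [ 486.3 -163.9   56.3]
-28 [ 493.9 -164.7   40.6]
```

View pics/5.png

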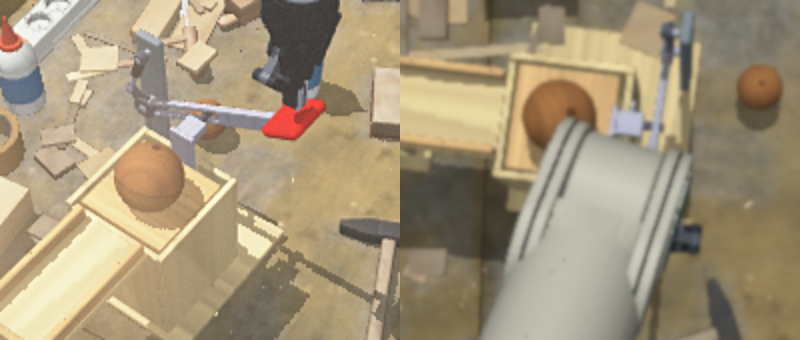

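The ball sits in the hole (left panel, around (149,178)) and the closed fingers stand over the red paddle. I press down along the lever's arc.

Request:
apply_moves(increments=[{"tx": 0, "ty": 0, "tz": -0.005, "rx": 0, "ry": 0, "rz": 0, "claw": 0.0}, {"tx": 0, "ty": 0, "tz": -0.009, "rx": 0, "ry": 0, "rz": 0, "claw": 0.0}, {"tx": 0, "ty": 0, "tz": -0.012, "rx": 0, "ry": 0, "rz": 0, "claw": 0.0}, {"tx": 0, "ty": 0, "tz": -0.015, "rx": 0, "ry": 0, "rz": 0, "claw": 0.0}, {"tx": 0, "ty": 0, "tz": -0.018, "rx": 0, "ry": 0, "rz": 0, "claw": 0.0}, {"tx": -0.001, "ty": 0, "tz": -0.022, "rx": 0, "ry": 0, "rz": 0, "claw": 0.0}, {"tx": -0.003, "ty": 0, "tz": -0.027, "rx": 0, "ry": 0, "rz": 0, "claw": 0.0}, {"tx": -0.005, "ty": 0, "tz": -0.032, "rx": 0, "ry": 0, "rz": 0, "claw": 0.0}, {"tx": -0.007, "ty": 0, "tz": -0.037, "rx": 0, "ry": 0, "rz": 0, "claw": 0.0}, {"tx": -0.009, "ty": 0.001, "tz": -0.042, "rx": 0, "ry": 0, "rz": 0, "claw": 0.0}, {"tx": -0.011, "ty": 0.001, "tz": -0.047, "rx": 0, "ry": 0, "rz": 0, "claw": 0.0}, {"tx": -0.013, "ty": 0.001, "tz": -0.052, "rx": 0, "ry": 0, "rz": 0, "claw": 0.0}])

```text
clock: 9.95
eef_pos: [482.7, -163.1, 257.7]
tool_rot: [-3.142, 0.0, -0.101]
force: [-0.0, 0.5, 4.3]
width: 0.3
```

Run:
```python
from h import *
np.set_printoptions(precision=1,suppress=True)
s=get_image('scene')[:,:,::-1];print(read_state()['eef_pos'],read_state()['force'])
cv2.imwrite('pics/6.png',cv2.resize(s[170:340,200:400],(600,510)))
```

```text
[ 482.3 -163.   257. ] [0.5 0.1 0. ]
```

View pics/6.png

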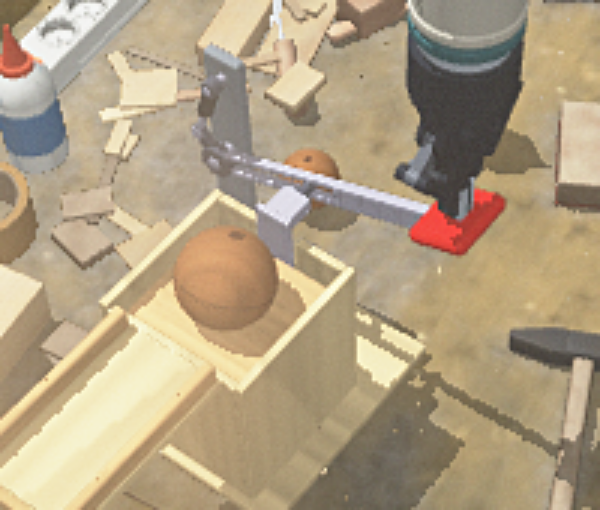

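The bed is starting down with the ball in its hole, and the fingers are centred on the paddle. I carry on.

Request:
apply_moves(increments=[{"tx": -0.001, "ty": 0, "tz": -0.004, "rx": 0, "ry": 0, "rz": 0, "claw": 0.0}, {"tx": -0.003, "ty": 0, "tz": -0.009, "rx": 0, "ry": 0, "rz": 0, "claw": 0.0}, {"tx": -0.005, "ty": 0, "tz": -0.014, "rx": 0, "ry": 0, "rz": 0, "claw": 0.0}, {"tx": -0.006, "ty": 0, "tz": -0.019, "rx": 0, "ry": 0, "rz": 0, "claw": 0.0}, {"tx": -0.008, "ty": 0, "tz": -0.024, "rx": 0, "ry": 0, "rz": 0, "claw": 0.0}, {"tx": -0.009, "ty": 0, "tz": -0.029, "rx": 0, "ry": 0, "rz": 0, "claw": 0.0}, {"tx": -0.01, "ty": 0, "tz": -0.034, "rx": 0, "ry": 0, "rz": 0, "claw": 0.0}, {"tx": -0.011, "ty": 0.001, "tz": -0.039, "rx": 0, "ry": 0, "rz": 0, "claw": 0.0}, {"tx": -0.012, "ty": 0.001, "tz": -0.044, "rx": 0, "ry": 0, "rz": 0, "claw": 0.0}, {"tx": -0.013, "ty": 0.001, "tz": -0.049, "rx": 0, "ry": 0, "rz": 0, "claw": 0.0}, {"tx": -0.014, "ty": 0.001, "tz": -0.054, "rx": 0, "ry": 0, "rz": 0, "claw": 0.0}, {"tx": -0.015, "ty": 0.001, "tz": -0.059, "rx": 0, "ry": 0, "rz": 0, "claw": 0.0}])

```text
clock: 11.2
eef_pos: [467.8, -162.2, 198.7]
tool_rot: [3.141, 0.0, -0.101]
force: [-1.2, 0.2, 3.0]
width: -0.1
```

Request:
apply_moves(increments=[{"tx": -0.001, "ty": 0, "tz": -0.005, "rx": 0, "ry": 0, "rz": 0, "claw": 0.0}, {"tx": -0.001, "ty": 0, "tz": -0.01, "rx": 0, "ry": 0, "rz": 0, "claw": 0.0}, {"tx": -0.002, "ty": 0, "tz": -0.015, "rx": 0, "ry": 0, "rz": 0, "claw": 0.0}, {"tx": -0.002, "ty": 0, "tz": -0.02, "rx": 0, "ry": 0, "rz": 0, "claw": 0.0}, {"tx": -0.003, "ty": 0, "tz": -0.025, "rx": 0, "ry": 0, "rz": 0, "claw": 0.0}, {"tx": -0.003, "ty": 0, "tz": -0.03, "rx": 0, "ry": 0, "rz": 0, "claw": 0.0}, {"tx": -0.003, "ty": 0, "tz": -0.035, "rx": 0, "ry": 0, "rz": 0, "claw": 0.0}, {"tx": -0.003, "ty": 0, "tz": -0.04, "rx": 0, "ry": 0, "rz": 0, "claw": 0.0}, {"tx": -0.003, "ty": 0, "tz": -0.045, "rx": 0, "ry": 0, "rz": 0, "claw": 0.0}, {"tx": -0.003, "ty": 0, "tz": -0.05, "rx": 0, "ry": 0, "rz": 0, "claw": 0.0}, {"tx": -0.002, "ty": 0, "tz": -0.055, "rx": 0, "ry": 0, "rz": 0, "claw": 0.0}, {"tx": -0.002, "ty": 0, "tz": -0.06, "rx": 0, "ry": 0, "rz": 0, "claw": 0.0}])

```text
clock: 12.4
eef_pos: [466.3, -162.2, 138.7]
tool_rot: [3.141, -0.0, -0.101]
force: [0.0, -0.1, 0.5]
width: -0.2
```

Run:
```python
from h import *
np.set_printoptions(precision=1,suppress=True)
s=get_image('scene')[:,:,::-1];print(read_state()['eef_pos'],read_state()['force'])
cv2.imwrite('pics/7.png',cv2.resize(s[170:340,200:400],(600,510)))
```

```text
[ 466.  -162.1  138.1] [-0.6 -0.1  0.1]
```

View pics/7.png

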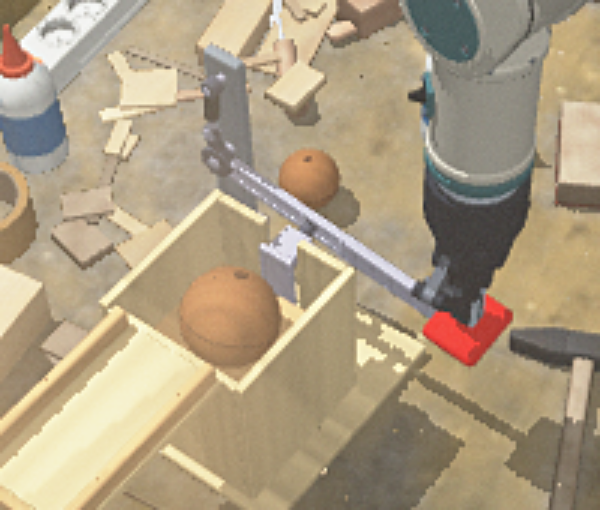

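The lever is about 60% down with the ball still in its hole. I carry on through the detent, slower.

Request:
apply_moves(increments=[{"tx": 0, "ty": 0, "tz": -0.004, "rx": 0, "ry": 0, "rz": 0, "claw": 0.0}, {"tx": 0.001, "ty": 0, "tz": -0.008, "rx": 0, "ry": 0, "rz": 0, "claw": 0.0}, {"tx": 0.001, "ty": 0, "tz": -0.012, "rx": 0, "ry": 0, "rz": 0, "claw": 0.0}, {"tx": 0.002, "ty": 0, "tz": -0.016, "rx": 0, "ry": 0, "rz": 0, "claw": 0.0}, {"tx": 0.003, "ty": 0, "tz": -0.02, "rx": 0, "ry": 0, "rz": 0, "claw": 0.0}, {"tx": 0.003, "ty": 0, "tz": -0.024, "rx": 0, "ry": 0, "rz": 0, "claw": 0.0}, {"tx": 0.004, "ty": 0, "tz": -0.028, "rx": 0, "ry": 0, "rz": 0, "claw": 0.0}, {"tx": 0.005, "ty": 0, "tz": -0.032, "rx": 0, "ry": 0, "rz": 0, "claw": 0.0}, {"tx": 0.006, "ty": 0, "tz": -0.036, "rx": 0, "ry": 0, "rz": 0, "claw": 0.0}, {"tx": 0.006, "ty": 0, "tz": -0.039, "rx": 0, "ry": 0, "rz": 0, "claw": 0.0}, {"tx": 0.007, "ty": 0, "tz": -0.042, "rx": 0, "ry": 0, "rz": 0, "claw": 0.0}, {"tx": 0.008, "ty": 0, "tz": -0.045, "rx": 0, "ry": 0, "rz": 0, "claw": 0.0}])

```text
clock: 13.65
eef_pos: [474.2, -162.1, 94.0]
tool_rot: [3.142, -0.0, -0.101]
force: [-0.1, 0.8, 0.2]
width: 0.0
```

Request:
apply_moves(increments=[{"tx": 0.001, "ty": 0, "tz": -0.003, "rx": 0, "ry": 0, "rz": 0, "claw": 0.0}, {"tx": 0.002, "ty": 0, "tz": -0.006, "rx": 0, "ry": 0, "rz": 0, "claw": 0.0}, {"tx": 0.003, "ty": 0, "tz": -0.009, "rx": 0, "ry": 0, "rz": 0, "claw": 0.0}, {"tx": 0.004, "ty": 0, "tz": -0.012, "rx": 0, "ry": 0, "rz": 0, "claw": 0.0}, {"tx": 0.005, "ty": 0, "tz": -0.015, "rx": 0, "ry": 0, "rz": 0, "claw": 0.0}, {"tx": 0.006, "ty": 0, "tz": -0.018, "rx": 0, "ry": 0, "rz": 0, "claw": 0.0}, {"tx": 0.007, "ty": 0, "tz": -0.021, "rx": 0, "ry": 0, "rz": 0, "claw": 0.0}, {"tx": 0.008, "ty": 0, "tz": -0.024, "rx": 0, "ry": 0, "rz": 0, "claw": 0.0}, {"tx": 0.009, "ty": 0, "tz": -0.027, "rx": 0, "ry": 0, "rz": 0, "claw": 0.0}, {"tx": 0.009, "ty": 0, "tz": -0.027, "rx": 0, "ry": 0, "rz": 0, "claw": 0.0}])

```text
clock: 14.65
eef_pos: [483.0, -162.0, 66.8]
tool_rot: [-3.141, 0.0, -0.101]
force: [-0.3, -0.1, 0.2]
width: -0.1
```

Run:
```python
from h import *
np.set_printoptions(precision=1,suppress=True)
s=get_image('scene')[:,:,::-1];print(read_state()['eef_pos'],read_state()['force'])
cv2.imwrite('pics/8.png',cv2.resize(s[170:340,200:400],(600,510)))
```

```text
[ 483. -162.   67.] [ 0.5 -0.5 -0.9]
```

View pics/8.png

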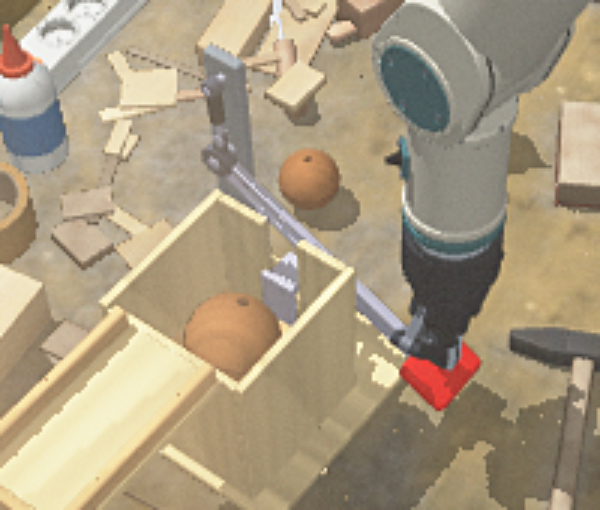

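The contact force is zero at z 67, so the lever seems to have snapped in. I lift off and check.

Request:
apply_moves(increments=[{"tx": 0, "ty": 0, "tz": 0.01, "rx": 0, "ry": 0, "rz": 0, "claw": 0.0}, {"tx": -0.005, "ty": 0, "tz": 0.04, "rx": 0, "ry": 0, "rz": 0, "claw": 0.0}, {"tx": -0.02, "ty": -0.01, "tz": 0.09, "rx": 0, "ry": 0, "rz": 0, "claw": 0.0}, {"tx": -0.03, "ty": -0.03, "tz": 0.13, "rx": 0, "ry": 0, "rz": 0, "claw": 0.0}, {"tx": -0.03, "ty": -0.07, "tz": 0.16, "rx": 0, "ry": 0, "rz": 0, "claw": 0.0}, {"tx": -0.03, "ty": -0.12, "tz": 0.18, "rx": 0, "ry": 0, "rz": 0, "claw": 0.0}, {"tx": -0.03, "ty": -0.17, "tz": 0.18, "rx": 0, "ry": 0, "rz": 0, "claw": 0.0}, {"tx": -0.03, "ty": -0.22, "tz": 0.18, "rx": 0, "ry": 0, "rz": 0, "claw": 0.0}, {"tx": -0.03, "ty": -0.26, "tz": 0.18, "rx": 0, "ry": 0, "rz": 0, "claw": 0.0}, {"tx": -0.03, "ty": -0.26, "tz": 0.18, "rx": 0, "ry": 0, "rz": 0, "claw": 0.0}])

```text
clock: 15.7
eef_pos: [450.1, -429.9, 247.9]
tool_rot: [3.135, -0.0, -0.11]
force: [-0.6, -0.4, 0.4]
width: -0.1
```

Run:
```python
from h import *
np.set_printoptions(precision=1,suppress=True)
s=get_image('scene')[:,:,::-1].copy();t=get_image('top')[:,:,::-1].copy();print(read_state()['eef_pos'],read_state()['clock'])
red=lambda i,bx: blob(i[:,:,::-1].copy(),bx,(110,150,60),(130,255,255))
p=[red(s,(325,220,400,330)),red(t,(260,240,335,310))];print('paddle',p,tri(p[0][0],p[1][0]))
b=blob(t,(225,175,300,245),(0,110,30),(16,255,255));M=R.from_euler('z',-5.84,degrees=True).as_matrix()
print('ball',b,M.T@(plane('top',b[0],95)-[629.5,-75,0]), 'seat px',proj('top',[629.5,-75,95]),proj('scene',[629.5,-75,95]))
cv2.imwrite('pics/9.png',np.hstack([cv2.resize(s[170:340,200:400],(400,340)),cv2.resize(t[150:320,180:380],(400,340))]))
```

```text
[ 452.2 -422.8  247.5] 15.8
paddle [(array([346.3, 291.9]), 13.647443771362305, 408.5), (array([302.2, 277.6]), 14.916714668273926, 461.0)] (array([ 488.1, -163.9,   49.8]), np.float64(1.2729861061600503))
ball (array([264.1, 215. ]), 17.68509864807129, 901.0) [ 1.6  1.9 95. ] seat px [264.8 215.8] [277.2 283.5]
```

View pics/9.png

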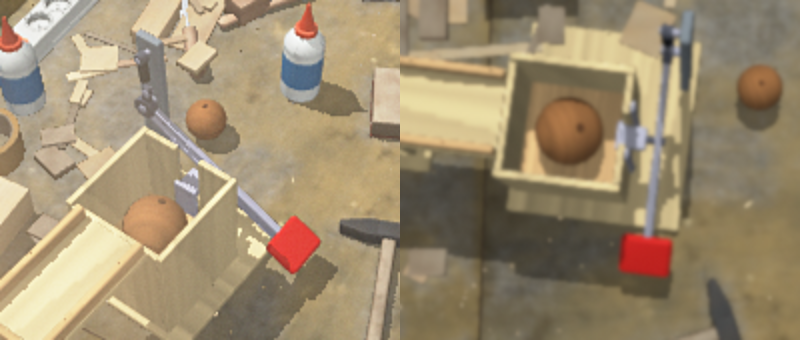

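```bash
python3 -c "
from cell import *
finish_job()"
```

```text
the job is handed in; nothing more can be done
```

I loaded the ball, pressed the lever down and handed the job in at about 16 s. I rolled the ball along the chute at 20–30 mm/s with closed fingers until it dropped into the hole of the raised bed. I then pressed the red paddle along its arc, going slower through the detent, and moved the arm clear.

**Last checks, with the arm away from the station:**
- **Lever:** the paddle stays down by itself, at (488, -164, about 50). The task gives 57 mm when down. The 7 mm difference probably comes from the red mask also catching the paddle's side faces.
- **Ball:** it lies in the lowered bed about 2.5 mm sideways from the expected seat, assuming the 95 mm lowered height; I did not triangulate that height.
- **Bystanders:** I never went near them, and in the final views the glue bottle and the visible parts of the sanding block and hammer look undisturbed. I did not measure them.

**Checks that disagreed along the way:** the first automatic mask of the ball in the scene view caught only part of it and gave a height of 220 mm with 6–10 mm ray error. I replaced it with the ball's outline in both views, which gave 205 mm against the listed 207 mm. One check before pressing put the ball 8–10 mm off the seat, but the arm was hiding part of it. The scene view showed it in the hole.

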